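# Push the tin rack past the sprung drop gate into the cooling bay

## Task

The white rack of freshly filled tins waits in the chute in front of a sprung hinged gate. With one fingertip press the long dark steel pedal beside the chute down and keep it down so that the gate stays sunk in its slot, while your other fingertip, inside the chute, pushes the rack from behind past the gate and fully home against the end stop. Then take the hand away so that the gate springs up behind the rack; do not lift the rack, and leave the bottle, tub, jar and tin that stand around the chute where they are.

Things in the scene. Friction and masses are not known exactly. Their poses are not given: they have to be found in the camera images.
- chute: Fixed straight chute, open on top and at the entry end. Origin on the table, mid-width, under the gate blade; +y = direction of travel, -x = pedal side, z up. Grey floor 60 mm above the table, y -250 to +130 mm. Two aluminium side walls 5 mm thick, centred at x -37.5 and +37.5 mm (70 mm clear between), tops 85 mm above the table, notched at y=0 for the gate.
- end_stop (a point): Chute floor centre at the inner face of the aluminium end stop: (0, 130, 60) mm in the chute frame. The stop's top is 92 mm above the table; behind it stands a black fan box, y 140 to 170 mm, 90 mm high.
- rack: Loose white plastic block rack, 64 mm wide (x), 100 mm long (y), 28 mm high, with six small tins fixed in it, 38 mm high in all, 0.2 to 0.45 kg. Origin at the centre of its underside, on the chute floor, its y along the chute. Home, its origin is at y=+80 mm of the chute frame and its rear face at +30 mm; at the start its origin is at y -155 to -75 mm.
- gate (a joint): Gate angle, rad: 0 = up (shut, springs back to this), 0.30 = pressed right down on its stop; wholly below the chute floor from 0.24 on. At the pedal's centre line pressing takes about 3 N at first and 6 to 7 N at the bottom. A rack pushed against the shut gate is blocked and cannot open it.
- hinge (a point): On the gate's hinge line, which runs parallel to the chute's y, at (55, 0, 60) mm of the chute frame, beyond the far wall. The gate is a dark steel blade 8 mm thick (y -4 to +4 mm), from here across the chute to the pedal. Shut, its top slopes up towards the pedal, about 20 mm above the chute floor at the pedal-side wall.
- pedal (a point): Top centre of the pedal, a flat dark steel plate rigidly part of the gate: 60 mm wide, 320 mm long, 6 mm thick. Down, it spans x -105 to -45 and y -255 to +65 mm of the chute frame and lies level, its top 66 mm above the table (6 above the chute floor). Shut, it tilts 0.30 rad, centre line 104 mm up, outer edge highest. A fingertip can slide along it while holding it down.
- bottle: Bystander, loose: small brown glass bottle, 36 mm across, 85 mm tall; origin at the centre of its underside.
- tub: Bystander, loose: white plastic tub, 60 mm across, 85 mm tall; origin at the centre of its underside.
- jar: Bystander, loose: open glass jar, 64 mm across, 70 mm tall; origin at the centre of its underside.
- tins: Bystander, loose: one low round aluminium tin, 44 mm across, 19 mm tall; origin at the centre of its underside.

How it is judged:
By the outcome, as a careful person would: the job done as asked, in the order asked, and still so for the second after the job is handed in, with the robot touching nothing.
It also fails if it takes over 45 s, if anything falls off the work surface, if the arm or the gripper's body presses on something with over 40 N, if the wrist force passes 120 N, or if a joint passes its speed limit or range.

## Robot

A 6-joint arm with a two-finger parallel gripper is mounted at the origin on the work surface. World frame = base frame: x ahead of the robot, y to its left, z up, the work surface at z = 0. Lengths are in m, angles in rad, forces in N, time in s.
With the tool pointing down it reaches from about 0.2 to 0.875 m from the base axis. Payload 3.4 kg.
Tool frame: the origin (TCP) lies on the mounting face of the last link; the fingertips stand 199 mm ahead of it and the grasp point (between the pads) lies 180 mm ahead of it; z points along the fingers, y is the line along which they close (so a half turn about z gives the same grasp; the last joint's range is limited). The gripper opens to 94 mm and grips with 3 to 60 N. Pads are 16 mm wide; open, the fingers measure 119 mm over their backs; the gripper's body (75 mm by 177 mm) begins 78 mm behind the grasp point.
Start: joints at [-1.276, 0.276, 1.505, -0, 1.361, -0.121], TCP at [0.232, -0.526, 0.405] pointing down, gripper open.
Joint ranges: [-2.89, 2.89], [-0.75, 2.08], [0.22, 2.7], [-1.18, 4.32], [0.11, 2.71], [-2.7, 2.7]. Speed limits (rad/s): [2.57, 2.57, 3.14, 3.14, 3.14, 3.14].

## Interface

Orientations are given as a unit quaternion [w, x, y, z].
In Python, from workcell import ctrl gives the robot as it stands. The module is installed in compiled form; this text tells all that it offers.
- The arm moves only by the shell command python3 -m inch 'ROWS' [FORCE]. ROWS is a JSON object of lists of equal length, an entry for each row: "dp": the shift along the tool's x, y, z normalised to -1 to 1, where 1 is 500 mm, a list of three; "delta_rot": the turn, a rotation vector about the tool's x, y, z normalised to -1 to 1, where 1 is 45 degrees, a list of three; "claw": the gripper command: -1 is fully open, 1 is shut, values between are in proportion. A call has 1 to 20 rows; each row shifts and turns the commanded pose from where the row before left it, along the tool's axes as they then stand; what a row does not reach is not made up. A row lasts 1/12 s, in which the tool goes at most 41.7 mm and 7.16 degrees, less where a joint would pass 70% of its speed; a pose out of reach is approached as far as the arm can. A call with a number of a shift or a turn outside -1 to 1 is refused whole. A call with a gripper value outside its range is refused whole. The fingers move at their own pace and stop on an object; FORCE is the grip in N (left out, the last holds). Time passes only in rows, so rows that do not move let the fingers close. It gives the time, the measured TCP pose, the force, the opening and the grip force at its end, in the units of the state.
- ctrl.read_state(): the state, without advancing time (a new reading comes with each control period).
- ctrl.capture(name): name is "side" or "top" or "wrist"; returns a dict with "image" (480x640x3 uint8, red, green, blue), "camera_matrix" (3x3 intrinsics, pixels), "k1" (the pictures are not rectified: a ray, as slopes to the right and down, at radius r is drawn at 1 + k1 r^2 times it, then the intrinsics apply), "rvec" (rotation vector, rad) and "tvec" (3), from world to camera coordinates, as OpenCV has them; the wrist camera has in their place "mount" (4x4, takes a point from camera to tool coordinates, whose origin is the TCP and whose axes are the flange's). Camera axes: x right, y down, z forward; pixel columns grow to the right and rows downward; lengths in m; the calibration is good to about 2 mm. A picture is of the moment at which its call begins: read the wrist's pose just before it. There is no depth.
- ctrl.close_job(): hands the job in; it is judged then, once.
The state is a dict: "time": time; "qpos": joint angles; "qvel": joint speeds; "tau": joint torques, N m; "position": TCP position; "ee_rot": TCP orientation; "force": force on the tool from outside, world axes, zero at the start; "ft_torque": the same for the moment, N m; "grip_width": finger opening in m; "grip_force": force on a finger pad.
Only numpy, scipy, OpenCV 4.12 (cv2) and the standard library are available. Lean on these libraries where they do the work, as an engineer would, in place of code of your own. Each camera call takes 0.05 s, during which the arm holds its last target. There are 200 camera calls.

## Working session

There is one attempt and no reset: what is moved stays moved. The work goes in short steps, Python scripts to look and compute and a shell command to move; the robot and the scene stay as the last step left them, time stands still between calls to the robot, and variables do not carry over. Pictures are saved under pics/ and viewed, at most 10 in all, crops included, and the job is handed in when it is done.

```bash
mkdir -p pics
cat > h.py <<'E'
import numpy as np,cv2,json
from workcell import ctrl
from scipy.spatial.transform import Rotation as R
def snap(n,f):
    s=ctrl.read_state(); c=ctrl.capture(n); cv2.imwrite(f'pics/{f}.png',c['image'][:,:,::-1])
    K=np.array(c['camera_matrix'])
    if n=='wrist':
        T=np.eye(4);q=s['ee_rot'];T[:3,:3]=R.from_quat([q[1],q[2],q[3],q[0]]).as_matrix();T[:3,3]=s['position']
        T=T@np.array(c['mount']);Rw=T[:3,:3].T;t=-Rw@T[:3,3]
    else: Rw=cv2.Rodrigues(np.array(c['rvec'],float))[0];t=np.array(c['tvec'],float).ravel()
    np.savez(f'pics/{f}.npz',K=K,k=c['k1'],R=Rw,t=t)
def ray(f,uv):
    d=np.load(f'pics/{f}.npz');k=np.array([float(d['k']),0,0,0])
    p=cv2.undistortPoints(np.array([[uv]],float),d['K'],k)[0,0]
    return -d['R'].T@d['t'],d['R'].T@np.array([p[0],p[1],1])
def atz(f,uv,z):
    o,v=ray(f,uv);return o+v*(z-o[2])/v[2]
def proj(f,P):
    d=np.load(f'pics/{f}.npz');return cv2.projectPoints(np.atleast_2d(P).astype(float),cv2.Rodrigues(d['R'])[0],d['t'],d['K'],np.array([float(d['k']),0,0,0]))[0][:,0]
E
python3 - <<'E'
from h import *
snap('top','top0');snap('side','side0')
s=ctrl.read_state();print(s['position'],s['ee_rot'],s['time'],s['force'])
E
```

```text
[ 0.23218543 -0.5258256   0.4039255 ] [-8.00891127e-04  9.78466276e-01  2.06405185e-01 -7.55303514e-05] 0.1 [ 0.48895049  0.63535588 -0.66803807]
```

View pics/top0.png

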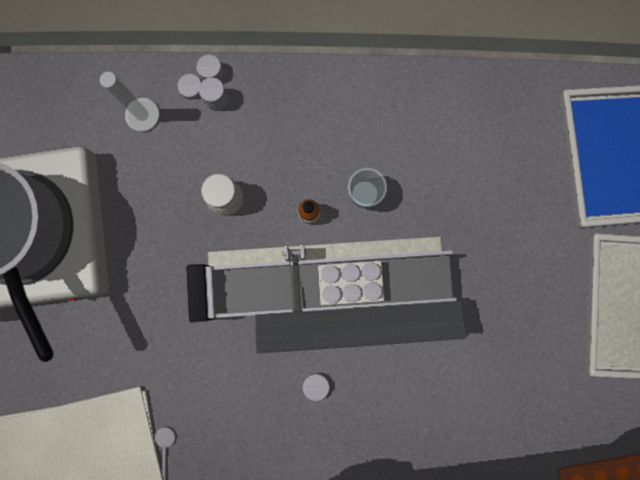

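View pics/side0.png

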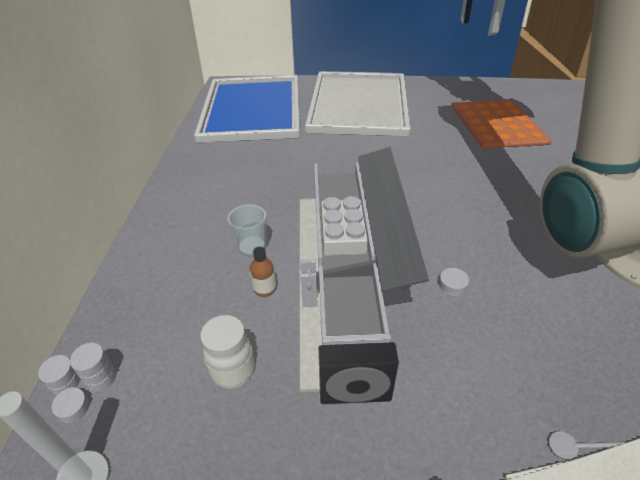

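Run:
```python
import cv2
a=cv2.imread('pics/top0.png')[225:365,180:480];cv2.imwrite('pics/c1.png',cv2.resize(a,(780,364),interpolation=cv2.INTER_CUBIC))
```

```text
(no output)
```

View pics/c1.png

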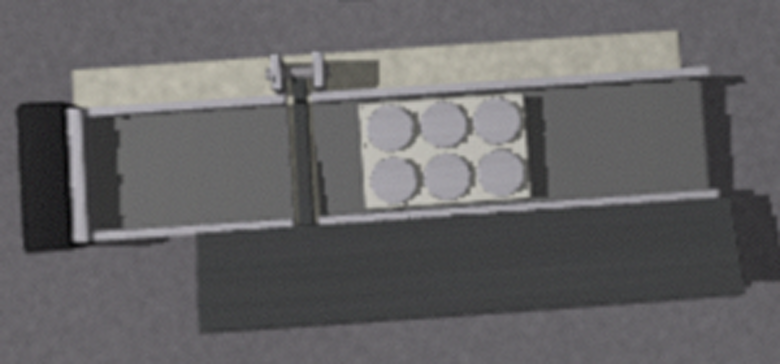

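Run:
```python
from h import *
from scipy.optimize import least_squares
C=lambda x,y:np.array([180+x/2.6,225+y/2.6])
px=np.array([C(708,71),C(717,194),C(83,175),C(23.5,177),C(525,95),C(530,198),C(360,103),C(366,208)])
def model(p):
    y=p[3]
    L=np.array([[37.5,-250,85],[-37.5,-250,85],[0,130,92],[0,170,90],[32,y-50,88],[-32,y-50,88],[32,y+50,88],[-32,y+50,88]])/1e3
    c,s=np.cos(p[2]),np.sin(p[2]);M=np.array([[c,-s,0],[s,c,0],[0,0,1]])
    return L@M.T+[p[0],p[1],0]
g=atz('top0',C(303,150),.07);e=atz('top0',C(80,175),.09);d=e-g
p0=[g[0],g[1],np.arctan2(-d[0],d[1]),-80]
r=least_squares(lambda p:(proj('top0',model(p))-px).ravel(),p0,x_scale=[.01,.01,.01,10])
print(r.x,r.fun.reshape(-1,2).round(1));np.save('chute.npy',r.x)
th=r.x[2];M=np.array([[np.cos(th),-np.sin(th),0],[np.sin(th),np.cos(th),0],[0,0,1]])
s=ctrl.read_state();q=s['ee_rot'];print('tool',R.from_quat([q[1],q[2],q[3],q[0]]).as_matrix().round(3))
for n,uv,z in [('tin',(316,387),.019),('bottle',(309,206),.085),('jar',(367,185),.07),('tub',(218,192),.085)]:
    w=atz('top0',uv,z);print(n,w.round(3),(M.T@(w-[*r.x[:2],0])*1e3).round())
sd=(lambda L:proj('side0',(np.array(L)/1e3)@M.T+[*r.x[:2],0]))([[37.5,-250,85],[-37.5,-250,85],[0,130,60],[0,r.x[3]-50,88],[0,0,60]])
print(sd.round())
```

```text
[ 5.31294664e-01  1.18488742e-01  7.86109691e-02 -8.61700610e+01] [[ 0.3  0.2]
 [ 0.7  0.3]
 [ 0.7 -0.5]
 [-1.7  0.3]
 [-0.3 -1. ]
 [ 0.7  0.2]
 [-0.4 -0. ]
 [-0.1  0.6]]
tool [[ 0.915  0.404 -0.   ]
 [ 0.404 -0.915  0.002]
 [ 0.    -0.002 -1.   ]]
tin [0.366 0.086 0.019] [-167.  -20.   19.]
bottle [0.659 0.101 0.085] [126. -28.  85.]
jar [0.697 0.008 0.07 ] [ 157. -123.   70.]
tub [0.679 0.246 0.085] [158. 115.  85.]
[[316. 162.]
 [358. 161.]
 [355. 348.]
 [341. 198.]
 [347. 271.]]
```

The chute frame is found: origin (0.531, 0.118), yaw 0.079, with the rack at y ≈ -86 mm. I'll turn the tool square to the chute first, then move behind the rack.

```bash
python3 -m inch '{"dp":[[0,0,0],[0,0,0],[0,0,0],[0,0,0],[0,0,0],[0,0,0],[0,0,0],[0,0,0],[0,0,0],[0,0,0],[0,0,0]],"delta_rot":[[0,0,-0.157],[0,0,-0.157],[0,0,-0.157],[0,0,-0.157],[0,0,-0.157],[0,0,-0.157],[0,0,-0.157],[0,0,-0.157],[0,0,-0.157],[0,0,-0.157],[0,0,0]],"claw":[-0.49,-0.49,-0.49,-0.49,-0.49,-0.49,-0.49,-0.49,-0.49,-0.49,-0.49]}' && python3 -m inch '{"dp":[[0.057,0.039,0],[0.057,0.039,0],[0.057,0.039,0],[0.057,0.039,0],[0.057,0.039,0],[0.057,0.039,0],[0.057,0.039,0],[0.057,0.039,0],[0.057,0.039,0],[0.057,0.039,0],[0.057,0.039,0],[0.057,0.039,0],[0.057,0.039,0],[0.057,0.039,0],[0.057,0.039,0],[0.057,0.039,0],[0,0,0],[0,0,0]],"delta_rot":[[0,0,0],[0,0,0],[0,0,0],[0,0,0],[0,0,0],[0,0,0],[0,0,0],[0,0,0],[0,0,0],[0,0,0],[0,0,0],[0,0,0],[0,0,0],[0,0,0],[0,0,0],[0,0,0],[0,0,0],[0,0,0]],"claw":[-0.49,-0.49,-0.49,-0.49,-0.49,-0.49,-0.49,-0.49,-0.49,-0.49,-0.49,-0.49,-0.49,-0.49,-0.49,-0.49,-0.49,-0.49]}'
cat > st.py <<'E'
from h import *
p=np.load('chute.npy');th=p[2];M=np.array([[np.cos(th),-np.sin(th),0],[np.sin(th),np.cos(th),0],[0,0,1]])
def st():
    s=ctrl.read_state();q=s['ee_rot'];T=R.from_quat([q[1],q[2],q[3],q[0]]).as_matrix()
    tip=np.array(s['position'])+.199*T[:,2]
    print('t',s['time'],'tip in chute mm',((M.T@(tip-[p[0],p[1],0]))*1e3).round(1),'F chute',(M.T@s['force']).round(1),'grip',s['grip_width'])
    print('tool in chute',(M.T@T).round(3).tolist())
if __name__=='__main__': st()
E
python3 st.py
```

```text
time: 1.02
position: [0.2322, -0.5259, 0.4042]
ee_rot: [-0.0, 0.678, 0.735, 0.0]
force: [0.8, -0.9, 0.8]
grip_width: 0.0704
grip_force: 0.0
time: 2.52
position: [0.5082, -0.0457, 0.4042]
ee_rot: [-0.0, 0.679, 0.735, -0.0]
force: [-0.1, 0.2, 0.0]
grip_width: 0.0699
grip_force: 0.0
t 2.5167 tip in chute mm [ -36.1 -161.9  205.2] F chute [-0.   0.2  0. ] grip 0.06989754303539708
tool in chute [[-0.001, 1.0, -0.001], [1.0, 0.001, -0.0], [-0.0, -0.001, -1.0]]
```

```bash
python3 -m inch '{"dp":[[0,-0.003,0.043],[0,0,0.043],[0,0,0.043],[0,0,0.035],[0,0,0],[0,0,0]],"delta_rot":[[0,0,0],[0,0,0],[0,0,0],[0,0,0],[0,0,0],[0,0,0]],"claw":[-0.49,-0.49,-0.49,-0.49,-0.49,-0.49]}'; python3 st.py; python3 -c "
from h import *
snap('side','s1')
a=cv2.imread('pics/s1.png')[120:360,260:560];cv2.imwrite('pics/s1c.png',cv2.resize(a,(750,600),interpolation=2))"
```

```text
time: 3.02
position: [0.5056, -0.0482, 0.3221]
ee_rot: [-0.001, 0.68, 0.733, -0.001]
force: [0.5, 0.6, 0.4]
grip_width: 0.07
grip_force: 0.0
t 3.0167 tip in chute mm [ -39.2 -164.1  123.1] F chute [0.6 0.6 0.4] grip 0.06995561149522816
tool in chute [[0.003, 1.0, -0.002], [1.0, -0.003, 0.0], [0.0, -0.002, -1.0]]
```

View pics/s1c.png

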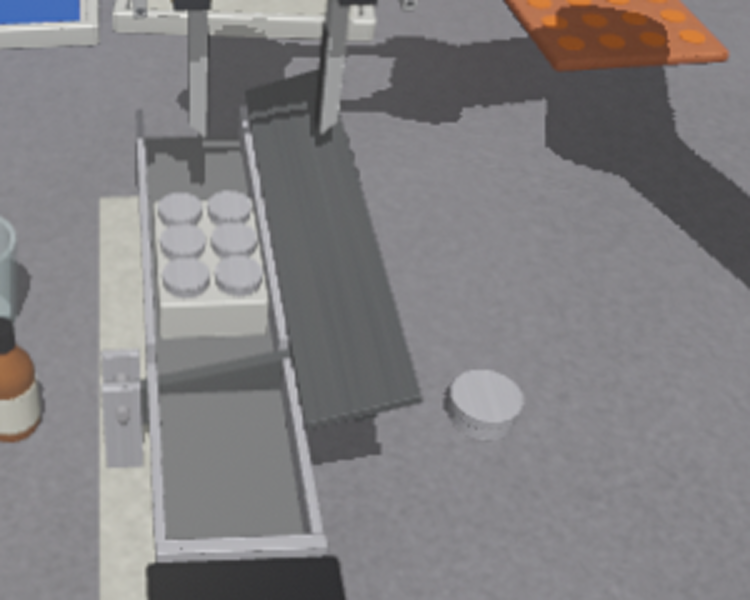

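The side view shows one fingertip above the chute behind the rack, at crop (197,130), and the other above the pedal, at (325,130). Next I press down.

```bash
python3 -m inch '{"dp":[[0,0.003,0.016],[0,0,0.016],[0,0,0.016],[0,0,0.016],[0,0,0.016],[0,0,0.016],[0,0,0.008],[0,0,0],[0,0,0]],"delta_rot":[[0,0,0],[0,0,0],[0,0,0],[0,0,0],[0,0,0],[0,0,0],[0,0,0],[0,0,0],[0,0,0]],"claw":[-0.49,-0.49,-0.49,-0.49,-0.49,-0.49,-0.49,-0.49,-0.49]}'; python3 st.py
```

```text
time: 3.82
position: [0.5064, -0.0471, 0.2699]
ee_rot: [-0.002, 0.679, 0.734, -0.002]
force: [-4.0, -1.7, 5.9]
grip_width: 0.0701
grip_force: 2.9
t 3.8167 tip in chute mm [ -38.8 -163.1   70.9] F chute [-4.1 -1.4  5.9] grip 0.07008739353269011
tool in chute [[-0.0, 1.0, -0.005], [1.0, 0.0, 0.0], [0.0, -0.005, -1.0]]
```

```bash
python3 -m inch '{"dp":[[0,0,0.006],[0,0,0.006],[0,0,0],[0,0,0]],"delta_rot":[[0,0,0],[0,0,0],[0,0,0],[0,0,0]],"claw":[-0.49,-0.49,-0.49,-0.49]}'; python3 st.py
```

```text
time: 4.15
position: [0.5064, -0.047, 0.265]
ee_rot: [-0.001, 0.679, 0.734, -0.002]
force: [-4.6, -1.6, 9.9]
grip_width: 0.0698
grip_force: 5.3
t 4.15 tip in chute mm [ -38.6 -163.1   66. ] F chute [-4.8 -1.2  9.9] grip 0.0698282494857523
tool in chute [[-0.0, 1.0, -0.004], [1.0, 0.0, -0.0], [-0.0, -0.004, -1.0]]
```

```bash
python3 -m inch '{"dp":[[0,0,0.003],[0.008,0,0],[0.012,0,0],[0.012,0,0],[0.012,0,0],[0.012,0,0],[0.012,0,0],[0.012,0,0],[0.012,0,0],[0.012,0,0],[0.012,0,0],[0.012,0,0],[0.012,0,0],[0.012,0,0],[0,0,0]],"delta_rot":[[0,0,0],[0,0,0],[0,0,0],[0,0,0],[0,0,0],[0,0,0],[0,0,0],[0,0,0],[0,0,0],[0,0,0],[0,0,0],[0,0,0],[0,0,0],[0,0,0],[0,0,0]],"claw":[-0.49,-0.49,-0.49,-0.49,-0.49,-0.49,-0.49,-0.49,-0.49,-0.49,-0.49,-0.49,-0.49,-0.49,-0.49]}'; python3 st.py;  python3 -c "
from h import *
snap('side','s2')
a=cv2.imread('pics/s2.png')[120:360,260:560];cv2.imwrite('pics/s2c.png',cv2.resize(a,(750,600),interpolation=2))"
```

```text
time: 5.4
position: [0.5044, 0.0271, 0.2654]
ee_rot: [0.006, 0.678, 0.735, 0.001]
force: [2.1, -9.2, 11.0]
grip_width: 0.07
grip_force: 6.4
t 5.4 tip in chute mm [-32.3 -90.5  66.4] F chute [ 1.4 -9.3 11. ] grip 0.06996070675785601
tool in chute [[-0.003, 1.0, 0.009], [1.0, 0.003, -0.008], [-0.008, 0.009, -1.0]]
```

View pics/s2c.png

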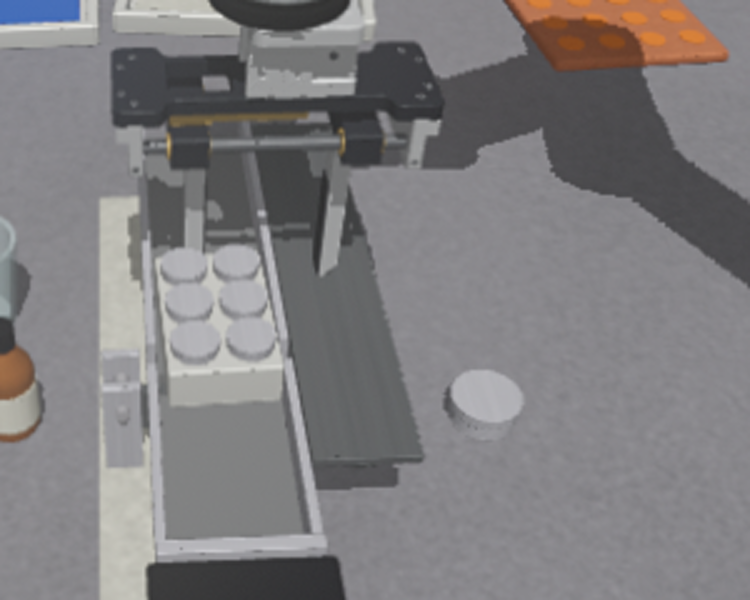

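The rack's front edge is past the sunk gate, the pedal lies flat, and the fingertip is square on the rack's rear face. I keep pushing.

```bash
python3 -m inch '{"dp":[[0.012,-0.002,0],[0.012,-0.002,0],[0.012,-0.002,0],[0.012,-0.002,0],[0.012,0,0],[0.012,0,0],[0.012,0,0],[0.012,0,0],[0.012,0,0],[0.012,0,0],[0.012,0,0],[0.012,0,0],[0.012,0,0],[0.012,0,0],[0.012,0,0],[0.012,0,0],[0,0,0]],"delta_rot":[[0,0,0],[0,0,0],[0,0,0],[0,0,0],[0,0,0],[0,0,0],[0,0,0],[0,0,0],[0,0,0],[0,0,0],[0,0,0],[0,0,0],[0,0,0],[0,0,0],[0,0,0],[0,0,0],[0,0,0]],"claw":[-0.49,-0.49,-0.49,-0.49,-0.49,-0.49,-0.49,-0.49,-0.49,-0.49,-0.49,-0.49,-0.49,-0.49,-0.49,-0.49,-0.49]}'; python3 st.py
```

```text
time: 6.87
position: [0.4929, 0.1227, 0.2655]
ee_rot: [0.005, 0.678, 0.735, 0.001]
force: [2.3, -9.2, 13.1]
grip_width: 0.0701
grip_force: 6.7
t 6.8667 tip in chute mm [-36.2   5.9  66.5] F chute [ 1.6 -9.3 13.1] grip 0.07008822058037156
tool in chute [[-0.003, 1.0, 0.009], [1.0, 0.003, -0.007], [-0.007, 0.009, -1.0]]
```

Rear face is near +14 mm, so about 16 mm remains. I'll go gently until the force rises against the stop.

```bash
python3 -m inch '{"dp":[[0.006,0,0],[0.006,0,0],[0.006,0,0],[0.006,0,0],[0.006,0,0],[0.004,0,0],[0,0,0],[0,0,0]],"delta_rot":[[0,0,0],[0,0,0],[0,0,0],[0,0,0],[0,0,0],[0,0,0],[0,0,0],[0,0,0]],"claw":[-0.49,-0.49,-0.49,-0.49,-0.49,-0.49,-0.49,-0.49]}'; python3 st.py
```

```text
time: 7.53
position: [0.4916, 0.1385, 0.2655]
ee_rot: [0.006, 0.678, 0.735, 0.0]
force: [2.1, -13.2, 13.5]
grip_width: 0.0702
grip_force: 8.4
t 7.5333 tip in chute mm [-36.4  21.3  66.5] F chute [  1.  -13.4  13.5] grip 0.07015629806750362
tool in chute [[-0.003, 1.0, 0.008], [1.0, 0.003, -0.009], [-0.009, 0.008, -1.0]]
```

Force is rising at the expected position. One more firm nudge to be sure.

```bash
python3 -m inch '{"dp":[[0.004,0,0],[0.004,0,0],[0.004,0,0],[0,0,0],[0,0,0]],"delta_rot":[[0,0,0],[0,0,0],[0,0,0],[0,0,0],[0,0,0]],"claw":[-0.49,-0.49,-0.49,-0.49,-0.49]}'; python3 st.py;  python3 -c "
from h import *
snap('side','s3')
a=cv2.imread('pics/s3.png')[160:400,260:560];cv2.imwrite('pics/s3c.png',cv2.resize(a,(750,600),interpolation=2))"
```

```text
time: 7.95
position: [0.4915, 0.1407, 0.2656]
ee_rot: [0.01, 0.677, 0.736, -0.004]
force: [2.9, -30.2, 14.1]
grip_width: 0.0701
grip_force: 16.2
t 7.95 tip in chute mm [-36.3  21.5  66.6] F chute [  0.6 -30.3  14.1] grip 0.07008572520381001
tool in chute [[-0.004, 1.0, 0.008], [1.0, 0.004, -0.019], [-0.019, 0.008, -1.0]]
```

View pics/s3c.png

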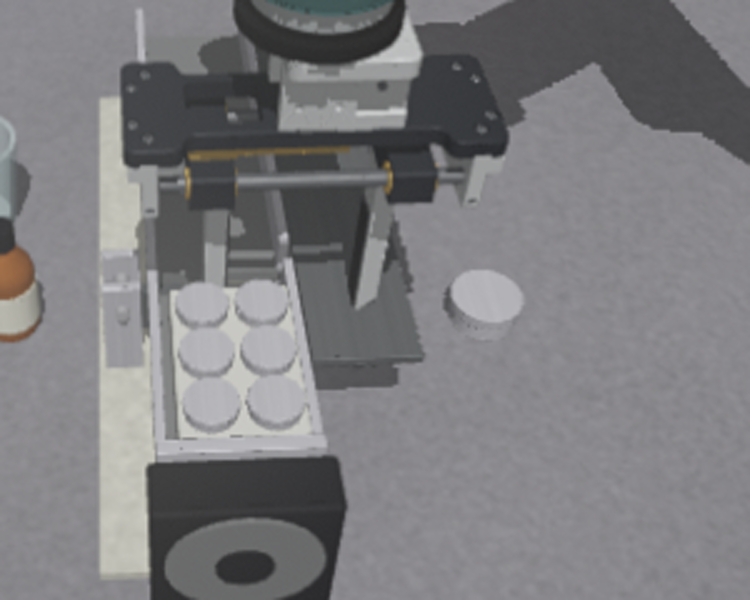

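Rack is home: the force jumped to 30 N and the tip stopped moving. I release the push first, still holding the pedal down.

```bash
python3 -m inch '{"dp":[[-0.006,0,0],[-0.006,0,0],[-0.006,0,0],[0,0,0],[0,0,0]],"delta_rot":[[0,0,0],[0,0,0],[0,0,0],[0,0,0],[0,0,0]],"claw":[-0.49,-0.49,-0.49,-0.49,-0.49]}'; python3 st.py
```

```text
time: 8.42
position: [0.4917, 0.1372, 0.2654]
ee_rot: [0.004, 0.679, 0.735, 0.002]
force: [1.7, -3.9, 12.8]
grip_width: 0.0703
grip_force: 6.2
t 8.4167 tip in chute mm [-36.3  21.3  66.4] F chute [ 1.4 -4.1 12.8] grip 0.07026560720627394
tool in chute [[-0.001, 1.0, 0.008], [1.0, 0.001, -0.002], [-0.002, 0.008, -1.0]]
```

```bash
python3 -m inch '{"dp":[[-0.006,0,0],[-0.005,0,0],[0,0,0],[0,0,0]],"delta_rot":[[0,0,0],[0,0,0],[0,0,0],[0,0,0]],"claw":[-0.49,-0.49,-0.49,-0.49]}'; python3 st.py
```

```text
time: 8.75
position: [0.4918, 0.1345, 0.2654]
ee_rot: [0.001, 0.68, 0.733, 0.005]
force: [0.8, 6.4, 12.5]
grip_width: 0.0699
grip_force: 6.0
t 8.75 tip in chute mm [-36.4  20.2  66.4] F chute [ 1.3  6.4 12.5] grip 0.06993560410116981
tool in chute [[0.004, 1.0, 0.008], [1.0, -0.004, 0.006], [0.006, 0.008, -1.0]]
```

```bash
python3 -m inch '{"dp":[[0,0,-0.012],[0,0,-0.016],[0,0,-0.016],[0,0,-0.016],[0,0,-0.02],[0,0,-0.03],[0,0,-0.06],[0,0,-0.08],[0,0,-0.08],[0,0,0],[0,0,0]],"delta_rot":[[0,0,0],[0,0,0],[0,0,0],[0,0,0],[0,0,0],[0,0,0],[0,0,0],[0,0,0],[0,0,0],[0,0,0],[0,0,0]],"claw":[-0.49,-0.49,-0.49,-0.49,-0.49,-0.49,-0.49,-0.49,-0.49,-0.49,-0.49]}'; python3 st.py;  python3 -c "
from h import *
snap('side','s4')
a=cv2.imread('pics/s4.png')[160:400,260:560];cv2.imwrite('pics/s4c.png',cv2.resize(a,(750,600),interpolation=2))"
```

```text
time: 9.67
position: [0.489, 0.1323, 0.4298]
ee_rot: [0.001, 0.679, 0.734, 0.0]
force: [-0.2, -0.8, 0.6]
grip_width: 0.0698
grip_force: 0.0
t 9.6667 tip in chute mm [-40.8  17.  230.8] F chute [-0.3 -0.8  0.6] grip 0.06980076399745633
tool in chute [[0.001, 1.0, 0.001], [1.0, -0.001, -0.001], [-0.001, 0.001, -1.0]]
```

View pics/s4c.png

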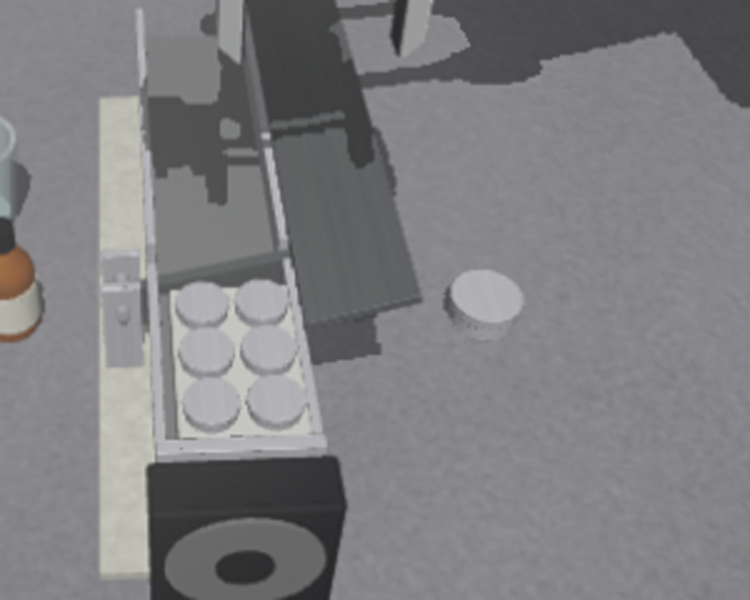

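The gate is up again behind the rack, the rack is against the end stop, and the bottle and tin in view have not moved. I'm handing the job in.

```bash
python3 -c "
from workcell import ctrl
print(ctrl.close_job())"
```

```text
the job is handed in; nothing more can be done
None
```

The rack is home against the end stop, the gate has sprung up behind it, the hand is clear and I didn't touch the bystanders; the job is handed in at about 10 s.

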